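# Put the core bit away in its hole of the graded rack

## Robot

A 7-joint arm with a two-finger parallel gripper is mounted at the origin on the work surface. World frame = base frame: x ahead of the robot, y to its left, z up, the work surface at z = 0. Lengths are in m, angles in rad, forces in N, time in s.
With the tool pointing down it reaches from about 0.425 to 0.925 m from the base axis. Payload 6.8 kg.
Tool frame: the origin (TCP) lies at the very end of the fingers, on their centre line; the grasp point (between the pads) lies 19 mm behind it; y points along the fingers, x is the direction in which the jaws open and shut, and the axes are right-handed (so a half turn about y gives the same grasp; the last joint's range is limited). The gripper opens to 85 mm and grips with 20 to 120 N. Pads are 22 mm wide; open, the fingers measure 114 mm over their backs; the gripper's body (76 mm by 85 mm) begins 54 mm behind the grasp point. The pads swing forward as they close: fully open they stand 13 mm farther back than shut.
Start: joints at [1.09, 0.477, 0.022, 1.555, -0.011, 1.109, -0.083], TCP at [0.246, -0.629, 0.231] pointing down, gripper open.
Joint ranges: [-2.96, 2.96], [-0.34, 2.1], [-1.41, 1.46], [0.24, 2.44], [-1.37, 4.51], [0.17, 1.92], [-2.96, 2.96]. Speed limits (rad/s): [2.39, 2.39, 3.14, 3.14, 3.14, 3.14, 3.14].

## Interface

Orientations are given as a unit quaternion [w, x, y, z].
In Python, from station import monitor, vision, order gives the robot as it stands.
- The arm moves only by the tool send_rows, never from a script. Its argument "moves" is a list of rows, each a list of 7 numbers: the turn, a rotation vector about the tool's x, y, z in rad, then the shift along the tool's x, y, z in mm, then the opening, from 0 (shut) to 1 (fully open). In form: [[wx, wy, wz, dx, dy, dz, gripper], ...]. A call has 1 to 8 rows; each row shifts and turns the pose as measured when the row begins, along the tool's axes as they then stand; what a row does not reach is not made up. A row lasts 1/10 s, in which the tool goes at most 50 mm and 8.59 degrees, less where a joint would pass 70% of its speed; a pose out of reach is approached as far as the arm can. A call is refused whole if a number of a shift passes 50 or a number of a turn 0.15, either way. A call with a gripper value outside its range is refused whole. The fingers move at their own pace and stop on an object; "grip_force" is the grip in N (left out, the last holds). Time passes only in rows, so rows that do not move let the fingers close. It gives the time, the measured TCP pose, the force and the opening at its end, in the units of the state.
- monitor.get_obs(): the state, without advancing time (a new reading comes with each control period).
- vision.read_camera(name): name is "scene" or "top" or "wrist"; returns a dict with "img" (384x512x3 uint8, red, green, blue), "K" (3x3 intrinsics, pixels), "rvec" (rotation vector, rad) and "tvec" (3), from world to camera coordinates, as OpenCV has them. Camera axes: x right, y down, z forward; pixel columns grow to the right and rows downward; lengths in m; the calibration is good to about 2 mm. A picture is of the moment at which its call begins. There is no depth.
- order.hand_in(): hands the job in, once; it reports no verdict.
Trained networks look in the newest picture that a camera, given by its name, has taken for a name from the list of things; names that differ only in an ending like _2 or _b are one class to them, and where a whole thing is asked for, a point or a joint stands for the part that bears it (a point fixed in the world has none). Each returns a list of dicts, best first, with "score" (0 to 1); they miss things now and then, are a little off and sometimes report something else, mostly with a low value. They report only what shows in the picture. A call takes as long as a camera call.
- vision.cut_out(camera, thing): "region" (384x512 bool, what is visible of it) and "xy" ([column, row] in pixels, amid what is visible of it).
The state is a dict: "t": time; "q": joint angles; "joint_vel": joint speeds; "joint_torque": joint torques, N m; "eef_pos": TCP position; "tool_rot": TCP orientation; "contact_force": force on the tool from outside, world axes, zero at the start; "torque": the same for the moment, N m; "gripper_width": opening from 0.0 (shut) to 1.0 (fully open).
Only numpy, scipy, OpenCV 4.12 (cv2) and the standard library are available. Lean on these libraries where they do the work, as an engineer would, in place of code of your own. Each camera call takes 0.05 s, during which the arm holds its last target. There are 200 camera calls.

## Task

Take the tile core bit that stands on the round blue coaster and put it away in the hole of the graded rack that matches its diameter: feel gently for the hole, then press the bit down fully home, upright, and let go. Its rim chips, so never lean hard on it; leave the other bits, the hammer and the tiles as they are.

Things in the scene. Friction and masses are not known exactly. Their poses are not given: they have to be found in the camera images.
- rack: Bit rack, fixed: dark steel cradle 76 x 250 mm with red end cheeks, round a pale wooden strip 54 x 204 mm, upper face 62 mm up, with five holes in a row 36 mm apart for bits of 12, 16, 20, 24, 28 mm, growing along the rack's +y. The strip is clamped hard at an unknown place between the cheeks, 29 mm of room in all along y. Origin: centre of the rack's underside; z up; x across the row.
- hole_12 (a point): Where the mouth centre of the hole for 12 mm bits (bore 14 mm) would be if the strip stood against the small-end cheek, level with its upper face. The real hole lies 4 to 24 mm from here along the rack's +y, all five alike. 28 mm down is a brass seat; pressed with 8 to 10 N (more if held askew) it slides 12 mm to its stop and stays: home, foot 40 mm below the mouth.
- hole_16 (a point): Where the mouth centre of the hole for 16 mm bits (bore 18 mm) would be if the strip stood against the small-end cheek, level with its upper face. The real hole lies 4 to 24 mm from here along the rack's +y, all five alike. 28 mm down is a brass seat; pressed with 8 to 10 N (more if held askew) it slides 12 mm to its stop and stays: home, foot 40 mm below the mouth.
- hole_20 (a point): Where the mouth centre of the hole for 20 mm bits (bore 22 mm) would be if the strip stood against the small-end cheek, level with its upper face. The real hole lies 4 to 24 mm from here along the rack's +y, all five alike. 28 mm down is a brass seat; pressed with 8 to 10 N (more if held askew) it slides 12 mm to its stop and stays: home, foot 40 mm below the mouth.
- hole_24 (a point): Where the mouth centre of the hole for 24 mm bits (bore 26 mm) would be if the strip stood against the small-end cheek, level with its upper face. The real hole lies 4 to 24 mm from here along the rack's +y, all five alike. 28 mm down is a brass seat; pressed with 8 to 10 N (more if held askew) it slides 12 mm to its stop and stays: home, foot 40 mm below the mouth.
- hole_28 (a point): Where the mouth centre of the hole for 28 mm bits (bore 30 mm) would be if the strip stood against the small-end cheek, level with its upper face. The real hole lies 4 to 24 mm from here along the rack's +y, all five alike. 28 mm down is a brass seat; pressed with 8 to 10 N (more if held askew) it slides 12 mm to its stop and stays: home, foot 40 mm below the mouth.
- bit_16: Steel core bit for tile, upright: round barrel 16 mm in diameter, 50 mm long, copper rim and 1.5 mm chamfer at its foot; above it a dark round shank, 12 mm in diameter, 36 mm long (86 mm in all; 0.08 to 0.17 kg). Origin: centre of its underside; z up along it. Stands on the coaster or the board, differing by run. Its rim chips if pressed on the rack, strip or seat with over 35 N.
- bit_20: Steel core bit for tile, upright: round barrel 20 mm in diameter, 50 mm long, copper rim and 1.5 mm chamfer at its foot; above it a dark round shank, 12 mm in diameter, 36 mm long (86 mm in all; 0.08 to 0.17 kg). Origin: centre of its underside; z up along it. Stands on the coaster or the board, differing by run. Its rim chips if pressed on the rack, strip or seat with over 35 N.
- bit_24: Steel core bit for tile, upright: round barrel 24 mm in diameter, 50 mm long, copper rim and 1.5 mm chamfer at its foot; above it a dark round shank, 12 mm in diameter, 36 mm long (86 mm in all; 0.08 to 0.17 kg). Origin: centre of its underside; z up along it. Stands on the coaster or the board, differing by run. Its rim chips if pressed on the rack, strip or seat with over 35 N.
- coaster: Round blue-glazed coaster, 72 mm across, 8 mm thick, fixed to the bench; the bit to put away stands on it. Origin: centre of its underside.
- board: Dark wooden board 80 x 170 mm, 8 mm thick, fixed to the bench; the two other bits stand on it, about 80 mm apart, and stay there. Origin: centre of its underside.
- hammer: Hammer, 240 mm long, lying on the bench; leave it alone. Origin: centre of its underside.
- tiles: Stack of four tiles, 70 x 70 x 48 mm; leave it alone. Origin: centre of its underside.

How it is judged:
On the way, in this order (a step that is already met when the one before it is completed fails the run):
1. the bit is lifted off the coaster (height (world z) of any of bit_16, bit_20, bit_24 above 0.03 m), for 0.1 s.
2. the bit is in the hole of its own size, resting on the seat or lower (((horizontal distance between bit_16 and hole_16 below 0.027 m and z of bit_16 in the frame of rack below 0.042 m) or (horizontal distance between bit_20 and hole_20 below 0.027 m and z of bit_20 in the frame of rack below 0.042 m) or (horizontal distance between bit_24 and hole_24 below 0.027 m and z of bit_24 in the frame of rack below 0.042 m))), for 0.2 s.
At the end, for the whole second after the job is handed in: The bit from the coaster rests, let go, in the hole of its size (within 27 mm of its listed point), foot under 24.5 mm above the rack's origin (home is 22), within 0.12 rad of upright; coaster empty; the other two bits upright (0.15 rad) within 20 mm of their places and off the coaster (((horizontal distance between bit_16 and hole_16 below 0.027 m and z of bit_16 in the frame of rack below 0.0245 m and angle between bit_16's own z axis and vertical below 0.12 rad and linear speed of bit_16 below 0.02 m/s and distance of each of bit_20, bit_24 from where it was at the start of the episode below 0.02 m and angle between each of bit_20, bit_24's own z axis and vertical below 0.15 rad and horizontal distance between each of bit_20, bit_24 and coaster above 0.05 m) or (horizontal distance between bit_20 and hole_20 below 0.027 m and z of bit_20 in the frame of rack below 0.0245 m and angle between bit_20's own z axis and vertical below 0.12 rad and linear speed of bit_20 below 0.02 m/s and distance of each of bit_16, bit_24 from where it was at the start of the episode below 0.02 m and angle between each of bit_16, bit_24's own z axis and vertical below 0.15 rad and horizontal distance between each of bit_16, bit_24 and coaster above 0.05 m) or (horizontal distance between bit_24 and hole_24 below 0.027 m and z of bit_24 in the frame of rack below 0.0245 m and angle between bit_24's own z axis and vertical below 0.12 rad and linear speed of bit_24 below 0.02 m/s and distance of each of bit_16, bit_20 from where it was at the start of the episode below 0.02 m and angle between each of bit_16, bit_20's own z axis and vertical below 0.15 rad and horizontal distance between each of bit_16, bit_20 and coaster above 0.05 m))); the robot touches nothing.
It fails at once if a bit is pressed on the rack, its strip or a seat with more than 35 N (contact force between any of bit_16, bit_20, bit_24 and rack above 35 N).
It fails at once if a bit topples (tilts by more than 0.7 rad) (angle between any of bit_16, bit_20, bit_24's own z axis and vertical above 0.7 rad).
It fails at once if the hammer or the tile stack is moved by more than 30 mm (distance of any of hammer, tiles from where it was at the start of the episode above 0.03 m).
It also fails if it takes over 61 s, if anything falls off the work surface, if the arm or the gripper's body presses on something with over 40 N, if the wrist force passes 120 N, or if a joint passes its speed limit or range.

## Working session

There is one attempt and no reset: what is moved stays moved. The work goes in short steps, Python scripts to look and compute and a tool call to move; the robot and the scene stay as the last step left them, time stands still between calls to the robot, and variables do not carry over. Pictures are saved under pics/ and viewed, on a budget of 10 in all, crops included, one or two more only if the job needs it, and the job is handed in when it is done.

Besides the shell and the picture viewer there is one more tool, called after "Request:" by a JSON object that holds its "method" and its "body". send_rows: Moves the arm, as the interface text tells. Its arguments: {"type":"object","properties":{"moves":{"type":"array","items":{"type":"array","items":{"type":"number"}}},"grip_force":{"type":"number"}},"required":["moves"]}

```bash
mkdir -p pics; ls
python3 - <<'E'
from station import monitor, vision
import cv2
print(monitor.get_obs())
ims=[]
for c in ["scene","top"]:
    r=vision.read_camera(c); cv2.imwrite(f"pics/{c}0.png",r["img"][:,:,::-1])
    print(c,r["K"].tolist(),r["rvec"],r["tvec"])
    for n in ["rack","bit_16","bit_20","bit_24","coaster","board","hammer","tiles"]:
        print(n,[(round(d["score"],2),[round(float(v),1) for v in d["xy"]],int(d["region"].sum())) for d in vision.cut_out(c,n)[:4]])
E
```

```text
pics
{'t': 0.0, 'q': array([ 1.08988592,  0.47782922,  0.02236204,  1.55644764, -0.01150197,
        1.10928472, -0.08309691]), 'joint_vel': array([ 0.00059144, -0.00081368, -0.00082833,  0.00060027, -0.00012396,
       -0.0004599 ,  0.00010911]), 'joint_torque': array([ 1.18971661e-04, -5.96450758e+01,  1.60800118e+00, -2.81193888e+01,
        1.24398016e-02,  9.30284295e-03, -5.68976930e-05]), 'eef_pos': array([ 0.24561834, -0.628096  ,  0.23030822]), 'tool_rot': array([ 0.58432576, -0.58367973,  0.39923812, -0.39810841]), 'contact_force': array([0.23056382, 0.25200987, 0.49037541]), 'torque': array([ 0.04364856, -0.0099255 , -0.0071504 ]), 'gripper_width': 0.9980762200154919}
scene [[447.87687559463365, 0.0, 266.02417234855136], [0.0, 447.87687559463365, 185.51252648009662], [0.0, 0.0, 1.0]] [ 1.72745236  1.73510743 -0.74070191] [ 0.00492304 -0.27974893  1.45856593]
rack [(0.93, [231.3, 213.6], 4179)]
bit_16 [(0.71, [346.7, 185.3], 168), (0.64, [367.3, 250.2], 209), (0.5, [331.9, 252.6], 313)]
bit_20 [(0.71, [346.7, 185.3], 168), (0.64, [367.3, 250.2], 209), (0.5, [331.9, 252.6], 313)]
bit_24 [(0.71, [346.7, 185.3], 168), (0.64, [367.3, 250.2], 209), (0.5, [331.9, 252.6], 313)]
coaster [(0.82, [347.1, 199.1], 457), (0.39, [353.2, 266.1], 2100)]
board [(0.78, [351.0, 267.1], 2103)]
hammer [(0.65, [352.8, 269.2], 2136), (0.64, [174.1, 150.2], 861), (0.54, [369.5, 251.8], 211)]
tiles [(0.95, [284.3, 172.6], 909)]
top [[388.63963536308364, 0.0, 256.6832135259302], [0.0, 388.63963536308364, 191.3978264801756], [0.0, 0.0, 1.0]] [ 2.1533157  -2.09735783  0.17366858] [-0.00960569  0.49989463  1.07343184]
rack [(0.62, [290.5, 183.8], 2253)]
bit_16 [(0.46, [191.0, 204.8], 69)]
bit_20 [(0.46, [191.0, 204.8], 69)]
bit_24 [(0.46, [191.0, 204.8], 69)]
coaster [(0.79, [190.4, 200.6], 357)]
board [(0.95, [199.9, 141.4], 1231)]
hammer [(0.6, [343.8, 264.2], 1056)]
tiles [(0.84, [245.7, 230.9], 706), (0.27, [292.1, 180.2], 2291)]
```

Run:
```python
import cv2,numpy as np
a=cv2.imread("pics/scene0.png");b=cv2.imread("pics/top0.png")
# scene crop cols150-410, rows 130-310 ; top crop cols 150-390, rows 100-300
cv2.imwrite("pics/s1.png",cv2.resize(a[125:315,145:410],None,fx=3,fy=3,interpolation=cv2.INTER_CUBIC))
cv2.imwrite("pics/t1.png",cv2.resize(b[95:295,140:400],None,fx=3,fy=3,interpolation=cv2.INTER_CUBIC))
```

```text
(no output)
```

View pics/s1.png

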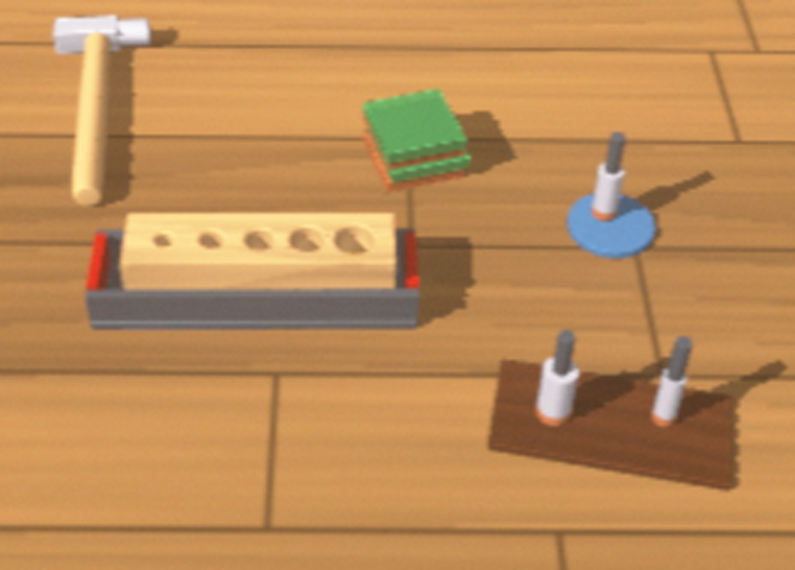

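View pics/t1.png

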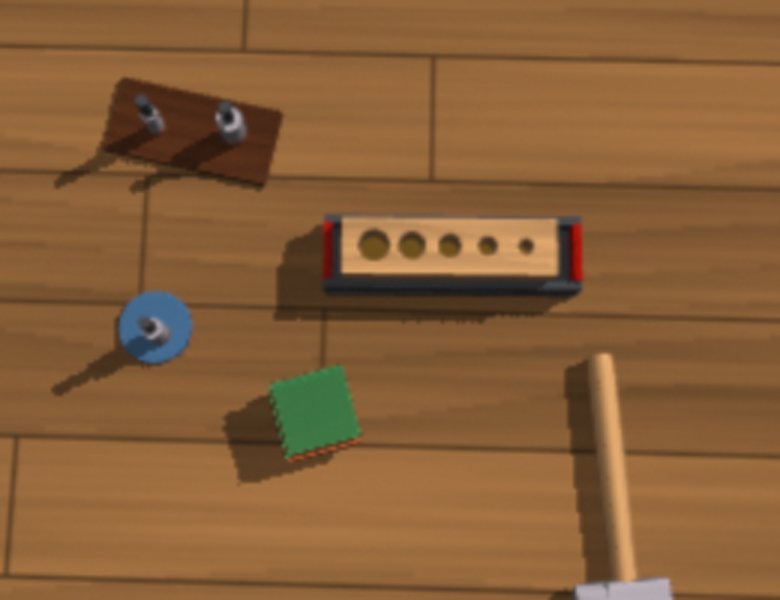

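```bash
cat > h.py <<'E'
import numpy as np,cv2
from station import monitor,vision
def ray(r,px):
    R=cv2.Rodrigues(np.array(r["rvec"]))[0];t=np.array(r["tvec"])
    d=R.T@np.linalg.solve(r["K"],[px[0],px[1],1.0]);return -R.T@t,d
def at_z(r,px,z):
    c,d=ray(r,px);return c+d*(z-c[2])/d[2]
def proj(r,P):
    return cv2.projectPoints(np.array(P,float).reshape(-1,3),np.array(r["rvec"],float),np.array(r["tvec"],float),np.array(r["K"]),None)[0].reshape(-1,2)
def tool():
    w,x,y,z=monitor.get_obs()["tool_rot"]
    from scipy.spatial.transform import Rotation as Ro
    return Ro.from_quat([x,y,z,w]).as_matrix()
E
python3 - <<'E'
from h import *
np.set_printoptions(precision=4,suppress=True)
print(tool())
t=vision.read_camera("top"); print("campos",ray(t,[0,0])[0])
co=vision.cut_out("top","coaster")[0]; 
ys,xs=np.nonzero(co["region"]); print("coaster top", at_z(t,co["xy"],.008), cv2.fitEllipse(cv2.convexHull(np.c_[xs,ys].astype(np.float32))))
c0=cv2.fitEllipse(cv2.convexHull(np.c_[xs,ys].astype(np.float32)))[0]; print("coaster ctr",at_z(t,c0,.008))
g=cv2.cvtColor(t["img"],cv2.COLOR_RGB2GRAY).astype(float)
P=[]
for c,rad in [((264.7,176.3),8),((277.3,176.3),7),((290,176.5),6),((302.5,176.5),5),((315.3,176.6),4)]:
    x0,y0=int(round(c[0])),int(round(c[1]));w=g[y0-rad:y0+rad+1,x0-rad:x0+rad+1]
    m=np.clip(np.percentile(w,85)-12-w,0,25); yy,xx=np.mgrid[y0-rad:y0+rad+1,x0-rad:x0+rad+1]
    p=(float((m*xx).sum()/m.sum()),float((m*yy).sum()/m.sum()));P.append(at_z(t,p,.062));print(p,P[-1])
P=np.array(P);print(np.linalg.norm(np.diff(P,axis=0),axis=1))
s=vision.read_camera("scene"); print("campos",ray(s,[0,0])[0])
for c,(r,n) in {"top":(t,0),"scene":(s,0)}.items():
    for d in vision.cut_out(c,"bit_20"):
        ys,xs=np.nonzero(d["region"]); rc=cv2.minAreaRect(np.c_[xs,ys].astype(np.float32)); print(c,rc)
# scene: holes
print(proj(s,P))
cs=vision.cut_out("scene","coaster")[0];ys,xs=np.nonzero(cs["region"]);e=cv2.fitEllipse(cv2.convexHull(np.c_[xs,ys].astype(np.float32)));print("coaster scene",at_z(s,e[0],.008))
E
```

```text
[[ 0.3642  0.      0.9313]
 [-0.9313 -0.      0.3642]
 [ 0.0001 -1.      0.    ]]
campos [ 0.3069 -0.0111  1.1437]
coaster top [0.6521 0.1733 0.008 ] ((204.4140625, 138.56044006347656), (34.4539909362793, 64.4891128540039), 102.473876953125)
coaster ctr [0.6654 0.1675 0.008 ]
(264.7747306562194, 175.43519425399936) [ 0.5434 -0.0185  0.062 ]
(276.86587183308495, 176.0983606557377) [ 0.5424 -0.0529  0.062 ]
(289.5335593220339, 176.2772881355932) [ 0.5428 -0.0889  0.062 ]
(302.1473899692938, 176.35209825997953) [ 0.5435 -0.1247  0.062 ]
(314.9062937062937, 176.52867132867132) [ 0.5439 -0.1609  0.062 ]
[0.0344 0.036  0.0358 0.0362]
campos [ 1.2588 -0.0195  0.7878]
top ((189.49998474121094, 133.00001525878906), (12.969193458557129, 4.4721360206604), 63.43495178222656)
top ((190.57691955566406, 204.38458251953125), (11.371355056762695, 7.211102485656738), 33.6900634765625)
scene ((331.219970703125, 249.95999145507812), (10.60660171508789, 30.68843650817871), 8.13010311126709)
scene ((369.79998779296875, 251.6000213623047), (8.221921920776367, 28.46049690246582), 18.434947967529297)
scene ((348.4324645996094, 183.90541076660156), (8.38434886932373, 28.605422973632812), 9.462321281433105)
scene ((283.5544128417969, 170.88333129882812), (30.798564910888672, 33.68271255493164), 78.11134338378906)
[[260.9893 205.1413]
 [245.8546 204.6713]
 [229.9996 204.6493]
 [214.1915 204.7215]
 [198.1966 204.7026]]
coaster scene [0.4672 0.1988 0.008 ]
```

Run:
```python
from h import *
np.set_printoptions(precision=4,suppress=True)
for c in ["top","scene"]:
    r=vision.read_camera(c);im=r["img"].astype(int)
    m=((im[...,2]-im[...,0])>25).astype(np.uint8)
    n,l,st,ce=cv2.connectedComponentsWithStats(m);k=1+np.argmax(st[1:,4])
    h=cv2.convexHull(np.argwhere(l==k)[:,::-1].astype(np.float32));e=cv2.fitEllipse(h)
    print(c,st[k],e,at_z(r,e[0],.008))
    q=at_z(r,e[0],.008)
    # bit profiles: widths at various z, perpendicular to axis in image (scene)
    if c=="scene":
        d=vision.cut_out(c,"bit_20")
        for D in d[:3]:
            ys,xs=np.nonzero(D["region"]);b=ys.max();xb=xs[ys>=b-2].mean();base=at_z(r,(xb,b-2),.008)
            print("base",base,(xb,b))
            a=proj(r,[base,base+[0,0,.05],base+[0,0,.086]]);ax=a[1]-a[0];L=np.linalg.norm(ax);u=ax/L;nn=np.array([-u[1],u[0]])
            ss=np.arange(-14,14.01,.25);acc=[]
            for f in np.linspace(.25,.85,13):
                p=a[0]+ax*f+ss[:,None]*nn
                acc.append(cv2.remap(r["img"].astype(np.float32),p[:,0].astype(np.float32)[None],p[:,1].astype(np.float32)[None],cv2.INTER_LINEAR)[0])
            sat=np.mean(acc,0); blue=sat[:,2]
            print("px/mm",L/50, "ax",a.round(1).tolist(),"blue profile",blue[::3].round().astype(int).tolist())
```

```text
top [180 192  24  24 375] ((191.26214599609375, 203.5985565185547), (23.108646392822266, 23.574190139770508), 66.64402770996094) [0.4647 0.1963 0.008 ]
scene [   0   64   37   54 1032] ((9.347811698913574, 88.60062408447266), (32.9758415222168, 70.40828704833984), 38.14990234375) [-0.0355 -0.847   0.008 ]
base [0.6631 0.2112 0.008 ] (np.float64(366.5), np.int64(265))
px/mm 0.3049150946162847 ax [[366.5, 263.0], [370.5, 248.3], [373.6, 237.0]] blue profile [51, 52, 52, 51, 51, 51, 50, 50, 52, 54, 58, 72, 113, 163, 196, 206, 203, 199, 194, 187, 178, 166, 147, 116, 80, 60, 53, 51, 50, 50, 50, 48, 48, 50, 50, 48, 46, 45]
base [0.6638 0.1308 0.008 ] (np.float64(329.5), np.int64(265))
px/mm 0.2994387268059498 ax [[329.5, 263.0], [332.2, 248.3], [334.2, 237.0]] blue profile [49, 50, 50, 50, 50, 50, 50, 51, 60, 91, 146, 193, 216, 221, 221, 222, 221, 219, 214, 207, 197, 185, 171, 157, 137, 109, 74, 51, 43, 40, 39, 39, 40, 40, 40, 41, 41, 42]
base [ 0.5806 -0.0846  0.008 ] (np.float64(231.85833333333332), np.int64(235))
px/mm 0.29833809451242255 ax [[231.9, 233.0], [231.0, 218.1], [230.4, 206.7]] blue profile [100, 100, 100, 100, 100, 100, 101, 101, 101, 101, 101, 100, 101, 101, 101, 101, 102, 102, 101, 102, 102, 101, 101, 102, 102, 102, 102, 103, 103, 102, 103, 103, 103, 103, 102, 102, 103, 104]
```

Request:
{"method": "send_rows", "body": {"moves": [[0,0.125,0,-25,0,30,1],[0,0.125,0,-25,0,30,1],[0,0.125,0,-25,0,30,1],[0,0,0,-40,0,20,1],[0,0,0,-45,0,15,1],[0,0,0,-45,0,10,1],[0,0,0,-45,0,10,1],[0,0,0,-45,0,10,1]]}}

```text
t: 2.15
eef_pos: [0.3858, -0.3128, 0.2302]
tool_rot: [-0.491, 0.494, -0.506, 0.509]
contact_force: [0.6, 0.1, -0.1]
gripper_width: 1.004
```

Request:
{"method": "send_rows", "body": {"moves": [[0,0,0,-40,0,25,1],[0,0,0,-40,0,25,1],[0,0,0,-40,0,25,1],[0,0,0,-40,0,25,1],[0,0,0,-40,0,25,1],[0,0,0,-30,0,15,1],[0,0,0,0,0,0,1]]}}

```text
t: 2.85
eef_pos: [0.5389, -0.0698, 0.2316]
tool_rot: [-0.495, 0.494, -0.503, 0.509]
contact_force: [-0.5, -0.4, -0.3]
gripper_width: 0.999
```

Run:
```python
from h import *
np.set_printoptions(precision=4,suppress=True)
o=monitor.get_obs();print(o["eef_pos"],o["q"]);print(tool())
r=vision.read_camera("wrist");cv2.imwrite("pics/w1.png",r["img"][:,:,::-1])
c,d=ray(r,[256,192]);print("cam",c,d,at_z(r,[256,192],.062)); print(proj(r,[[.543,-.0172-.036*i,.062] for i in range(5)]))
print(proj(r,[.465,.197,.008]))
np.savez("w1.npz",**r)
```

```text
[ 0.5389 -0.0698  0.2316] [ 0.1916  0.268  -0.2156  1.8651  0.0729  1.0086 -1.6486]
[[-0.0228  0.0071  0.9997]
 [-0.9997 -0.0049 -0.0228]
 [ 0.0047 -1.      0.0072]]
cam [ 0.6173 -0.0705  0.3733] [-0.3089 -0.0106 -0.9511] [ 0.5162 -0.074   0.062 ]
[[205.7613 170.7224]
 [237.34   170.0118]
 [268.9353 169.3008]
 [300.5471 168.5895]
 [332.1755 167.8778]]
[[ 63.7754 218.9909]]
```

View pics/w1.png

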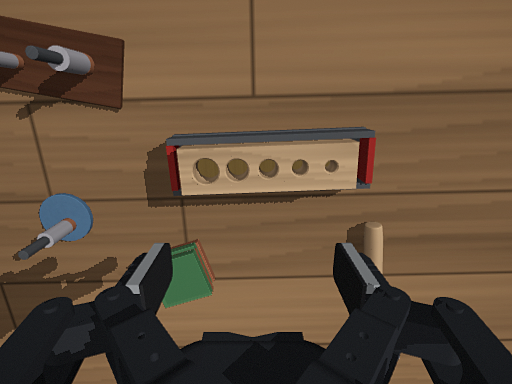

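Run:
```python
from h import *
np.set_printoptions(precision=4,suppress=True)
r=dict(np.load("w1.npz"));im=r["img"];g=cv2.cvtColor(im,cv2.COLOR_RGB2GRAY)
P=[]
for i,D in enumerate([30,26,22,18,14]):
    c=proj(r,[.543,-.0172-.036*i,.062])[0];x0,y0=c.astype(int);R=int(D*.44+5)
    w=cv2.resize(g[y0-R:y0+R+1,x0-R:x0+R+1],None,fx=4,fy=4,interpolation=cv2.INTER_CUBIC)
    th=(np.percentile(w,92)*.85);m=(w<th).astype(np.uint8)
    n,l,st,ce=cv2.connectedComponentsWithStats(m);k=1+np.argmax(st[1:,4])
    cs=max(cv2.findContours((l==k).astype(np.uint8),cv2.RETR_EXTERNAL,cv2.CHAIN_APPROX_NONE)[0],key=len)
    e=cv2.fitEllipse(cs);p=(np.array(e[0])+.5)/4-.5+[x0-R,y0-R]
    P.append(at_z(r,p,.062));print(D,p,"pred",c,np.array(e[1])/4,P[-1])
# bit on coaster crop + board
a=cv2.resize(im[5:265,0:130],None,fx=2.2,fy=2.2,interpolation=cv2.INTER_CUBIC)
cv2.imwrite("pics/w1c.png",cv2.resize(im[180:270,0:110],None,fx=6,fy=6,interpolation=cv2.INTER_NEAREST)[:,:,::-1])
```

```text
30 [205.8121 170.2508] pred [205.7613 170.7224] [25.2704 28.1992] [ 0.5435 -0.0173  0.062 ]
26 [237.1576 169.1198] pred [237.34   170.0118] [22.7368 24.38  ] [ 0.544 -0.053  0.062]
22 [268.4726 167.945 ] pred [268.9353 169.3008] [19.6625 20.5142] [ 0.5446 -0.0887  0.062 ]
18 [299.8871 166.7757] pred [300.5471 168.5895] [16.3264 17.216 ] [ 0.5451 -0.1244  0.062 ]
14 [331.3459 165.6808] pred [332.1755 167.8778] [12.6846 14.1331] [ 0.5456 -0.1601  0.062 ]
```

View pics/w1c.png

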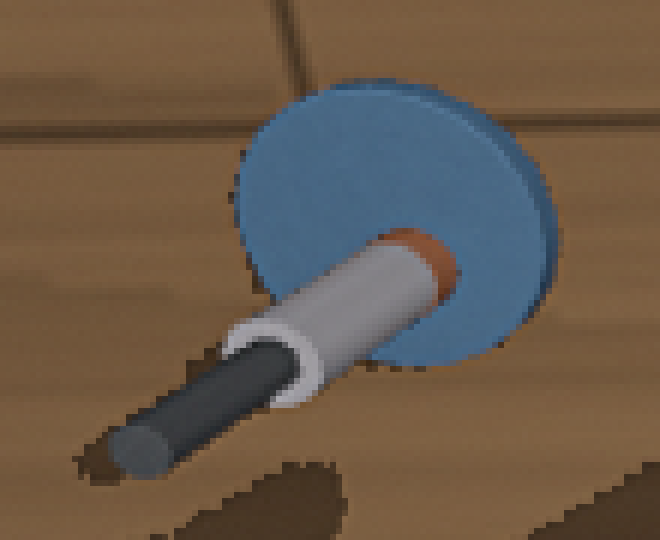

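Run:
```python
from h import *
np.set_printoptions(precision=4,suppress=True)
r=dict(np.load("w1.npz"))
top=at_z(r,[142/6-.42,452/6+180-.42],.094);print("bit from shank top",top)
t=vision.read_camera("top")
B=top.copy();B[2]=.008
print("proj axis in crop coords z=.008,.058,.094",(proj(r,[B,B+[0,0,.05],B+[0,0,.086]])+.42-[0,180])*6)
print("top view pred",proj(t,[B,B+[0,0,.086]]))
for D in (16,20,24):
    a=np.linspace(0,2*np.pi,60);c=np.c_[np.cos(a),np.sin(a),0*a]*D/2000
    o=[]
    for z in (0.002,.05):
        p=proj(r,B+c+[0,0,z])*6
        u=np.array([.507,.862]);q=p@u;o.append(q.max()-q.min())
    print(D,"width crop px foot/top",o)
```

```text
bit from shank top [0.4584 0.1893 0.094 ]
proj axis in crop coords z=.008,.058,.094 [[424.2401 261.6131]
 [276.2692 361.4278]
 [142.     452.    ]]
top view pred [[193.5248 205.7754]
 [188.2202 201.4743]]
16 width crop px foot/top [np.float64(69.75106802263394), np.float64(78.75985900386127)]
20 width crop px foot/top [np.float64(87.18845303302328), np.float64(98.44957351417634)]
24 width crop px foot/top [np.float64(104.62605826682397), np.float64(118.13972668843508)]
```

Request:
{"method": "send_rows", "body": {"moves": [[-0.007,-0.023,0.005,-43,0,-13,1],[0,0,0,-43,0,-13,1],[0,0,0,-43,0,-13,1],[0,0,0,-43,0,-13,1],[0,0,0,-43,0,-13,1],[0,0,0,-35,0,-13,1],[0,0,0,0,0,0,1],[0,0,0,0,0,0,1]]}}

```text
t: 3.75
eef_pos: [0.4612, 0.1664, 0.2299]
tool_rot: [-0.489, 0.494, -0.506, 0.511]
contact_force: [1.0, -0.9, 0.0]
gripper_width: 1.003
```

```bash
cat > st.py <<'E'
from h import *
np.set_printoptions(precision=4,suppress=True)
def st():
    o=monitor.get_obs();T=tool();y=T[:,1]
    w=T.T@np.cross(y,[0,0,-1.]);w[1]=np.arctan2(T[0,0],-T[1,0])
    print("t",round(o["t"],2),"p",o["eef_pos"],"F",o["contact_force"],"grip",round(o["gripper_width"],3),"fix turn",w)
    return o,T
E
python3 - <<'E'
from st import *
o,T=st()
r=vision.read_camera("wrist");cv2.imwrite("pics/w2.png",r["img"][:,:,::-1])
np.savez("w2.npz",**r)
print(proj(r,[[.4584,.1893,z] for z in (.008,.058,.094)]))
E
```

```text
t 3.75 p [0.4612 0.1664 0.2299] F [ 0.999  -0.8765  0.0178] grip 1.003 fix turn [-0.0001 -0.0331  0.0101]
[[233.7674 165.0774]
 [231.4614 174.7845]
 [229.3312 183.7514]]
```

View pics/w2.png

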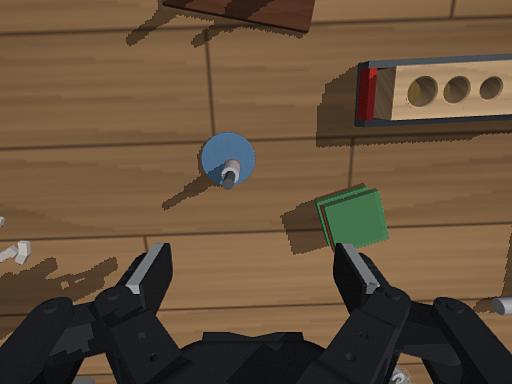

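Request:
{"method": "send_rows", "body": {"moves": [[0,-0.033,0.01,-12,0,-3,1],[0,0,0,-10,20,0,1],[0,0,0,0,0,0,1]]}}

```text
t: 4.1
eef_pos: [0.4604, 0.1851, 0.2098]
tool_rot: [-0.499, 0.498, -0.501, 0.501]
contact_force: [0.4, 0.4, -0.0]
gripper_width: 1.0
```

Run:
```python
from st import *
o,T=st(); print(T.T@(np.array([.4584,.1895,.065])-o["eef_pos"])*1000)
```

```text
t 4.1 p [0.4604 0.1851 0.2098] F [ 0.3642  0.3853 -0.0152] grip 1.0 fix turn [-0.0012 -0.0051 -0.0006]
[ -4.3193 144.8199  -2.1424]
```

Request:
{"method": "send_rows", "body": {"moves": [[0,-0.005,0,-4,30,-2,1],[0,0,0,0,40,0,1],[0,0,0,0,20,0,1],[0,0,0,0,0,0,1]]}}

```text
t: 4.5
eef_pos: [0.4626, 0.1863, 0.1204]
tool_rot: [-0.501, 0.497, -0.5, 0.502]
contact_force: [-0.1, 0.9, 0.2]
gripper_width: 0.999
```

Run:
```python
from st import *
o,T=st(); print(T.T@(np.array([.4584,.1895,.065])-o["eef_pos"])*1000)
r=vision.read_camera("wrist");cv2.imwrite("pics/w3.png",r["img"][:,:,::-1])
print(proj(r,[[.4584,.1895,z] for z in (.008,.058,.094)]))
```

```text
t 4.5 p [0.4626 0.1863 0.1204] F [-0.091   0.8891  0.2099] grip 0.999 fix turn [-0.0062 -0.0038 -0.0018]
[-3.0928 55.3938 -4.5039]
[[249.615  192.029 ]
 [248.8888 211.7953]
 [248.1346 232.3229]]
```

View pics/w3.png

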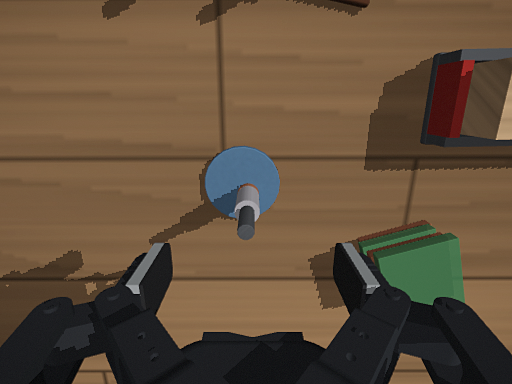

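Request:
{"method": "send_rows", "body": {"moves": [[-0.006,-0.004,-0.002,-5,15,-4,1],[0,0,0,0,20,0,1],[0,0,0,0,20,0,1],[0,0,0,0,0,0,1]]}}

```text
t: 4.95
eef_pos: [0.4636, 0.193, 0.0692]
tool_rot: [0.503, -0.496, 0.499, -0.502]
contact_force: [-0.1, -0.7, 0.1]
gripper_width: 1.003
```

Run:
```python
from st import *
o,T=st(); print(T.T@(np.array([.459,.191,.065])-o["eef_pos"])*1000)
```

```text
t 4.95 p [0.4636 0.193  0.0692] F [-0.0912 -0.7376  0.0751] grip 1.003 fix turn [-0.0098 -0.0018 -0.0038]
[ 2.0717  4.1761 -4.622 ]
```

Request:
{"method": "send_rows", "body": {"moves": [[-0.01,-0.002,-0.004,2,4,-4.5,1],[0,0,0,0,0,0,1]]}}

```text
t: 5.15
eef_pos: [0.4597, 0.1917, 0.0666]
tool_rot: [0.5, -0.5, 0.5, -0.5]
contact_force: [-1.1, 0.3, 0.3]
gripper_width: 1.003
```

Run:
```python
from st import *
o,T=st(); print(T.T@(np.array([.459,.191,.065])-o["eef_pos"])*1000)
```

```text
t 5.15 p [0.4597 0.1917 0.0666] F [-1.1496  0.338   0.3366] grip 1.003 fix turn [-0.0008  0.0006 -0.0003]
[ 0.6503  1.5734 -0.7137]
```

Request:
{"method": "send_rows", "body": {"moves": [[0,0,0,0.5,1,0,0.3],[0,0,0,0,0,0,0.0],[0,0,0,0,0,0,0],[0,0,0,0,0,0,0],[0,0,0,0,0,0,0],[0,0,0,0,0,0,0],[0,0,0,0,0,0,0]], "grip_force": 60}}

```text
t: 5.85
eef_pos: [0.4615, 0.1918, 0.0683]
tool_rot: [0.502, -0.498, 0.499, -0.501]
contact_force: [-0.2, 0.1, 0.1]
gripper_width: 0.113
```

Request:
{"method": "send_rows", "body": {"moves": [[0,0,0,0,-15,0,0],[0,0,0,0,-40,0,0],[0,0,0,0,-40,0,0],[0,0,0,0,0,0,0],[0,0,0,0,0,0,0]], "grip_force": 80}}

```text
t: 6.35
eef_pos: [0.4594, 0.1909, 0.1647]
tool_rot: [0.5, -0.5, 0.5, -0.5]
contact_force: [-0.0, -0.7, -0.5]
gripper_width: 0.111
```

Run:
```python
from st import *
o,T=st();p0=o["eef_pos"]
print(monitor.get_obs()["eef_pos"],monitor.get_obs()["torque"])
r=vision.read_camera("wrist");cv2.imwrite("pics/w4.png",r["img"][:,:,::-1])
print("after",monitor.get_obs()["eef_pos"])
# foot seen where: predicted if upright under TCP, foot 58 mm below TCP
print(proj(r,[p0+[0,0,z] for z in (-.0585,-.0085)]))
R,t=cv2.Rodrigues(r["rvec"])[0],np.array(r["tvec"]);print("cam rel tool",T.T@(-R.T@t-p0))
np.savez("w4.npz",p=p0,T=T,**r)
```

```text
t 6.35 p [0.4594 0.1909 0.1647] F [-0.0464 -0.7413 -0.5243] grip 0.111 fix turn [-0.0007  0.0007 -0.0004]
[0.4594 0.1909 0.1647] [-0.0146  0.0512  0.0545]
after [0.4597 0.1912 0.1647]
[[252.8515 208.3038]
 [252.9395 239.382 ]]
cam rel tool [-0.0004 -0.1411  0.0795]
```

View pics/w4.png

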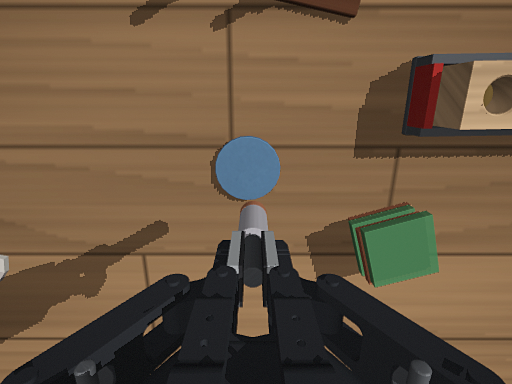

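Run:
```python
from h import *
np.set_printoptions(precision=2,suppress=True,linewidth=150)
r=dict(np.load("w4.npz"));p=r["p"];im=r["img"].astype(int)
print("col252 rows196-215",[tuple(im[y,252]) for y in range(197,212)])
for row in (212,216,220,224): print(row,im[row,236:272].sum(1).tolist())
a=np.linspace(0,2*np.pi,73);c=np.c_[np.cos(a),np.sin(a),0*a]
for dz in (-.0595,):
  for h,rad in ((0,.0085),(.0015,.01),(.006,.01),(.0235,.01)):
    q=proj(r,p+c*rad+[0,0,dz+h]);print(h,"top row",q[:,1].min(),"cols",q[:,0].min(),q[:,0].max(),"ctr",proj(r,p+[0,0,dz+h]))
```

```text
col252 rows196-215 [(np.int64(82), np.int64(117), np.int64(148)), (np.int64(81), np.int64(117), np.int64(149)), (np.int64(101), np.int64(104), np.int64(112)), (np.int64(136), np.int64(101), np.int64(63)), (np.int64(125), np.int64(78), np.int64(54)), (np.int64(125), np.int64(80), np.int64(56)), (np.int64(127), np.int64(79), np.int64(53)), (np.int64(139), np.int64(98), np.int64(84)), (np.int64(127), np.int64(131), np.int64(140)), (np.int64(128), np.int64(128), np.int64(132)), (np.int64(128), np.int64(126), np.int64(131)), (np.int64(129), np.int64(126), np.int64(131)), (np.int64(129), np.int64(127), np.int64(131)), (np.int64(128), np.int64(127), np.int64(131)), (np.int64(130), np.int64(128), np.int64(131))]
212 [326, 325, 332, 325, 224, 279, 282, 284, 281, 284, 304, 312, 328, 343, 364, 380, 386, 402, 416, 427, 430, 437, 449, 452, 452, 450, 447, 449, 453, 418, 301, 321, 327, 326, 327, 327]
216 [333, 334, 332, 301, 264, 285, 281, 283, 288, 289, 304, 318, 326, 348, 366, 382, 388, 398, 417, 426, 430, 433, 447, 454, 451, 451, 446, 447, 449, 454, 433, 314, 328, 331, 329, 333]
220 [320, 322, 322, 288, 273, 278, 282, 283, 281, 295, 306, 316, 333, 351, 368, 379, 385, 398, 416, 429, 429, 430, 445, 457, 451, 452, 448, 446, 449, 458, 459, 345, 315, 324, 325, 322]
224 [310, 313, 313, 259, 279, 283, 283, 282, 286, 300, 310, 323, 336, 351, 370, 380, 390, 398, 416, 430, 431, 430, 443, 454, 452, 453, 450, 446, 445, 452, 452, 386, 296, 308, 318, 314]
0 top row 197.3916166636675 cols 241.79172658518905 263.90867619681046 ctr [[252.85 207.82]]
0.0015 top row 196.17547498802907 cols 239.7555504036962 265.9490057751281 ctr [[252.85 208.55]]
0.006 top row 198.18353595268013 cols 239.4945161516889 266.2226839701838 ctr [[252.86 210.78]]
0.0235 top row 206.853008137413 cols 238.36933538258938 267.40236789795136 ctr [[252.89 220.39]]
```

Request:
{"method": "send_rows", "body": {"moves": [[0,0,0,25,0,8,0],[0,0,0,40,0,12,0],[0,0,0,40,0,12,0],[0,0,0,40,0,12,0],[0,0,0,40,0,12,0],[0,0,0,40,0,12,0],[0,0,0,30,0,10,0],[0,0,0,0,0,0,0]]}}

```text
t: 7.2
eef_pos: [0.5354, -0.072, 0.1526]
tool_rot: [-0.498, 0.506, -0.502, 0.494]
contact_force: [-1.0, -0.3, -1.1]
gripper_width: 0.11
```

Run:
```python
from st import *
o,T=st(); print(T.T@(np.array([.546,-.0888,.145])-o["eef_pos"])*1000)
```

```text
t 7.2 p [ 0.5354 -0.072   0.1526] F [-0.9841 -0.3309 -1.0941] grip 0.11 fix turn [ 0.0155  0.008  -0.0003]
[16.9085  7.4124 10.5412]
```

Request:
{"method": "send_rows", "body": {"moves": [[0.0155,0.008,0,9,0,5,0],[0,0,0,8,0,5,0],[0,0,0,0,0,0,0],[0,0,0,0,0,0,0]]}}

```text
t: 7.6
eef_pos: [0.5441, -0.0882, 0.1489]
tool_rot: [0.5, -0.501, 0.501, -0.498]
contact_force: [0.3, -0.0, -0.5]
gripper_width: 0.109
```

Run:
```python
from st import *
o,T=st(); print(T.T@(np.array([.546,-.0888,.145])-o["eef_pos"])*1000)
r=vision.read_camera("wrist");np.savez("w5.npz",p=o["eef_pos"],T=T,**r)
cv2.imwrite("pics/w5.png",cv2.resize(r["img"][130:290,150:370],None,fx=3.5,fy=3.5,interpolation=cv2.INTER_CUBIC)[:,:,::-1])
```

```text
t 7.6 p [ 0.5441 -0.0882  0.1489] F [ 0.3297 -0.0252 -0.491 ] grip 0.109 fix turn [ 0.0048  0.0013 -0.0018]
[0.6327 3.8845 1.9384]
```

View pics/w5.png

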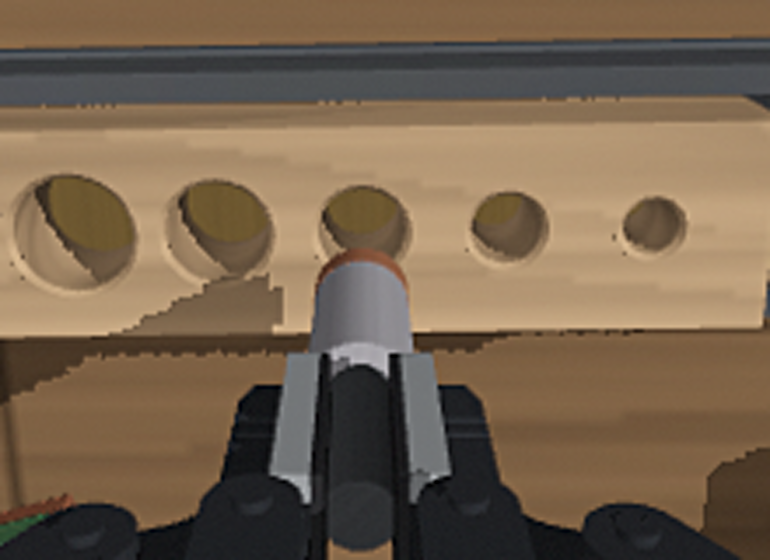

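Run:
```python
from h import *
np.set_printoptions(precision=4,suppress=True)
r=dict(np.load("w5.npz"));p=r["p"]
f=lambda x,y:(x/3.5+150-.36,y/3.5+130-.36)
H=[at_z(r,f(*c),.062) for c in [(74.5,234.5),(218.5,231.5),(509.5,228.5),(654.5,227)]]
print(np.array(H)); h=np.mean(H,0);print("hole20",h)
im=r["img"].astype(int);print([tuple(map(int,im[y,253])) for y in range(197,214)])
a=np.linspace(0,2*np.pi,361);c=np.c_[np.cos(a),np.sin(a),0*a]
for L in (.057,.0595,.062):
  q=proj(r,p+c*.01+[0,0,-L+.0015]);k=q[:,1].min()
  # shift in x making top row match
  for ox in (0,-.002,-.004):
    qq=proj(r,p+[ox,0,0]+c*.01+[0,0,-L+.0015]);q2=proj(r,p+[ox,0,0]+c*.01+[0,0,-L+.0055]);print(L,ox,"rim top",f"{qq[:,1].min():.1f} cols {qq[:,0].min():.1f} {qq[:,0].max():.1f}")
print("obs cols",f(316,0)[0],f(409,0)[0])
```

```text
[[ 0.5429 -0.0174  0.062 ]
 [ 0.5438 -0.0529  0.062 ]
 [ 0.5448 -0.1245  0.062 ]
 [ 0.5453 -0.1601  0.062 ]]
hole20 [ 0.5442 -0.0887  0.062 ]
[(103, 83, 63), (106, 86, 64), (105, 85, 63), (110, 87, 65), (127, 79, 56), (123, 79, 54), (124, 81, 57), (124, 97, 87), (126, 130, 137), (126, 125, 130), (126, 124, 129), (127, 126, 130), (127, 124, 129), (125, 123, 128), (127, 125, 128), (127, 125, 130), (126, 124, 128)]
0.057 0 rim top 196.9 cols 239.7 266.2
0.057 -0.002 rim top 199.4 cols 239.7 266.2
0.057 -0.004 rim top 202.0 cols 239.8 266.1
0.0595 0 rim top 195.8 cols 239.9 266.1
0.0595 -0.002 rim top 198.3 cols 239.9 266.0
0.0595 -0.004 rim top 200.8 cols 239.9 266.0
0.062 0 rim top 194.7 cols 240.0 265.9
0.062 -0.002 rim top 197.2 cols 240.0 265.9
0.062 -0.004 rim top 199.6 cols 240.1 265.8
obs cols 239.92571428571426 266.4971428571429
```

Run:
```python
from h import *
np.set_printoptions(precision=4,suppress=True)
for n in ("w4","w5"):
    r=dict(np.load(n+".npz"));p=r["p"];T=r["T"];im=r["img"]
    R=cv2.Rodrigues(r["rvec"])[0];print(n,"cam rel tool",T.T@(-R.T@r["tvec"]-p))
    g=cv2.cvtColor(im,cv2.COLOR_RGB2GRAY).astype(int);print("col253 rows 262-294",g[262:296,253].tolist())
    for ox in (0,-.002,-.004):
        a=np.linspace(0,2*np.pi,361);c=np.c_[np.cos(a),np.sin(a),0*a]*.006
        q=proj(r,p+[ox,0,-.0595+.086]+c);b=proj(r,p+[ox,0,-.0595+.05]+c/.6);print(ox,"top ellipse rows",q[:,1].min(),q[:,1].max())
```

```text
w4 cam rel tool [-0.0004 -0.1411  0.0795]
col253 rows 262-294 [38, 39, 39, 40, 38, 43, 56, 53, 52, 54, 53, 53, 51, 52, 51, 49, 51, 53, 50, 49, 52, 54, 52, 47, 49, 86, 137, 131, 132, 131, 128, 129, 126, 122]
0 top ellipse rows 263.3478453400846 284.9597454823998
-0.002 top ellipse rows 267.0339476851472 288.44717260570343
-0.004 top ellipse rows 270.6857767256963 291.9030536471377
w5 cam rel tool [-0.0004 -0.1411  0.0795]
col253 rows 262-294 [36, 35, 35, 38, 36, 40, 52, 47, 48, 51, 51, 50, 49, 45, 47, 49, 47, 50, 48, 47, 46, 47, 48, 45, 44, 74, 117, 111, 109, 110, 109, 108, 105, 103]
0 top ellipse rows 263.6523966536352 285.1631576128453
-0.002 top ellipse rows 267.32263381365937 288.63243039998036
-0.004 top ellipse rows 270.9581833338405 292.0698188953472
```

Request:
{"method": "send_rows", "body": {"moves": [[0.005,0.001,-0.002,0.5,7,2.5,0],[0,0,0,0,7,0,0],[0,0,0,0,5,0,0],[0,0,0,0,0,0,0]]}}

```text
t: 8.05
eef_pos: [0.5466, -0.0861, 0.1284]
tool_rot: [0.501, -0.501, 0.499, -0.499]
contact_force: [0.4, 0.2, -0.5]
gripper_width: 0.11
```

Run:
```python
from st import *
o,T=st(); print(T.T@(np.array([.5464,-.0886,.1215])-o["eef_pos"])*1000)
```

```text
t 8.05 p [ 0.5466 -0.0861  0.1284] F [ 0.4105  0.191  -0.5355] grip 0.11 fix turn [-0.0008  0.0042 -0.0003]
[ 2.4872  6.8636 -0.2131]
```

Request:
{"method": "send_rows", "body": {"moves": [[0,0.004,0,2.5,2,0,0],[0,0,0,0,0,0,0],[0,0,0,0,0,0,0]]}}

```text
t: 8.35
eef_pos: [0.5465, -0.0887, 0.126]
tool_rot: [0.5, -0.5, 0.5, -0.5]
contact_force: [0.9, -0.9, -0.5]
gripper_width: 0.11
```

Run:
```python
from st import *
o,T=st(); print(T.T@(np.array([.5464,-.0886,.1215])-o["eef_pos"])*1000)
```

```text
t 8.35 p [ 0.5465 -0.0887  0.126 ] F [ 0.8905 -0.8724 -0.4583] grip 0.11 fix turn [-0.0004  0.0001 -0.0004]
[-0.092   4.5165 -0.1304]
```

Request:
{"method": "send_rows", "body": {"moves": [[0,0,0,0,2,0,0],[0,0,0,0,1.5,0,0],[0,0,0,0,1.5,0,0],[0,0,0,0,1.5,0,0]]}}

```text
t: 8.75
eef_pos: [0.547, -0.0889, 0.1197]
tool_rot: [-0.5, 0.499, -0.5, 0.5]
contact_force: [0.7, 0.5, -0.7]
gripper_width: 0.111
```

Request:
{"method": "send_rows", "body": {"moves": [[0,0,0,0,1.5,0,0],[0,0,0,0,1.5,0,0],[0,0,0,0,1,0,0]]}}

```text
t: 9.05
eef_pos: [0.5469, -0.0889, 0.1152]
tool_rot: [-0.5, 0.499, -0.5, 0.5]
contact_force: [0.6, -0.4, -0.2]
gripper_width: 0.104
```

Request:
{"method": "send_rows", "body": {"moves": [[0,0,0,0,2,0,0],[0,0,0,0,2,0,0],[0,0,0,0,2,0,0],[0,0,0,0,0,0,0]]}}

```text
t: 9.45
eef_pos: [0.5468, -0.0888, 0.1085]
tool_rot: [0.5, -0.5, 0.5, -0.5]
contact_force: [0.0, -0.2, -1.3]
gripper_width: 0.11
```

Run:
```python
from st import *
o,T=st(); print(T.T@(np.array([.5464,-.0886,.0935])-o["eef_pos"])*1000,o["torque"])
r=vision.read_camera("wrist");np.savez("w6.npz",p=o["eef_pos"],T=T,**r)
cv2.imwrite("pics/w6.png",cv2.resize(r["img"][130:290,150:370],None,fx=3.5,fy=3.5,interpolation=cv2.INTER_CUBIC)[:,:,::-1])
```

```text
t 9.45 p [ 0.5468 -0.0888  0.1085] F [ 0.0219 -0.1952 -1.3051] grip 0.11 fix turn [-0.0013 -0.0002 -0.0003]
[-0.2358 14.954  -0.4484] [ 0.0145 -0.0012 -0.051 ]
```

View pics/w6.png

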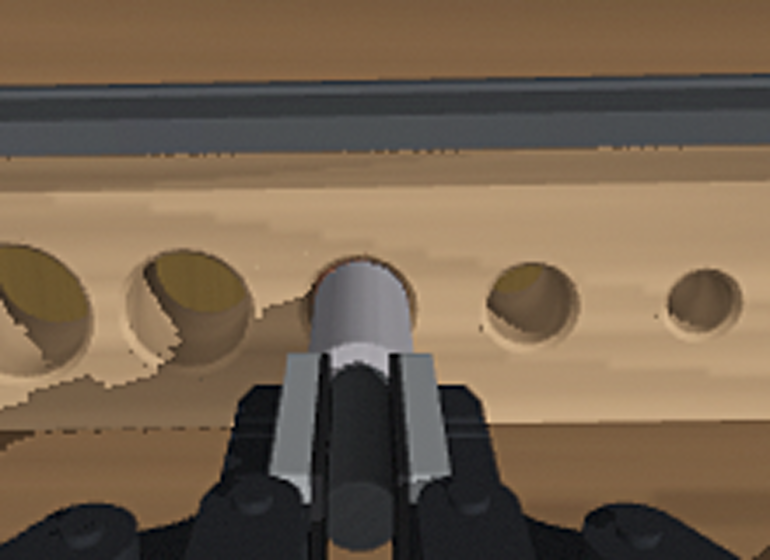

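The bit (its barrel at crop 312–410, row ~260) is inside the 20 mm hole with an even rim of clearance. I'll go on down to the seat.

Request:
{"method": "send_rows", "body": {"moves": [[0,0,0,0,2,-0.3,0],[0,0,0,0,2,0,0],[0,0,0,0,2,0,0],[0,0,0,0,2,0,0],[0,0,0,0,2,0,0]]}}

```text
t: 10.0
eef_pos: [0.5469, -0.0889, 0.0981]
tool_rot: [-0.501, 0.499, -0.5, 0.501]
contact_force: [0.0, 0.2, -0.8]
gripper_width: 0.109
```

Request:
{"method": "send_rows", "body": {"moves": [[0,0,0,0,1.5,0,0],[0,0,0,0,1.5,0,0],[0,0,0,0,1,0,0]], "grip_force": 100}}

```text
t: 10.3
eef_pos: [0.5473, -0.0889, 0.0941]
tool_rot: [-0.501, 0.499, -0.499, 0.501]
contact_force: [-1.7, 0.3, 7.4]
gripper_width: 0.102
```

Request:
{"method": "send_rows", "body": {"moves": [[0,0,0,0,1,-0.3,0]]}}

```text
t: 10.4
eef_pos: [0.5474, -0.0889, 0.0938]
tool_rot: [-0.501, 0.499, -0.499, 0.501]
contact_force: [-2.6, 0.9, 7.1]
gripper_width: 0.105
```

Request:
{"method": "send_rows", "body": {"moves": [[0,0,0,0,1,0,0]]}}

```text
t: 10.5
eef_pos: [0.5475, -0.0889, 0.0935]
tool_rot: [-0.501, 0.499, -0.499, 0.501]
contact_force: [-2.8, 0.8, 6.8]
gripper_width: 0.104
```

Request:
{"method": "send_rows", "body": {"moves": [[0,0,0,0,1.5,-1,0]]}}

```text
t: 10.6
eef_pos: [0.5471, -0.0889, 0.0929]
tool_rot: [-0.501, 0.499, -0.499, 0.501]
contact_force: [-0.5, -0.4, 7.4]
gripper_width: 0.098
```

Run:
```python
from st import *
o,T=st(); print(o["torque"])
```

```text
t 10.6 p [ 0.5471 -0.0889  0.0929] F [-0.4619 -0.4334  7.4408] grip 0.098 fix turn [-0.0047 -0.0005  0.0005]
[0.086  0.3498 0.036 ]
```

Request:
{"method": "send_rows", "body": {"moves": [[-0.005,0,0,0,2,-0.5,0]]}}

```text
t: 10.7
eef_pos: [0.5473, -0.0888, 0.092]
tool_rot: [-0.5, 0.5, -0.5, 0.501]
contact_force: [-1.8, 0.3, 7.4]
gripper_width: 0.1
```

Request:
{"method": "send_rows", "body": {"moves": [[0,0,0,0,2,0,0]]}}

```text
t: 10.8
eef_pos: [0.5477, -0.0888, 0.0909]
tool_rot: [-0.5, 0.5, -0.499, 0.501]
contact_force: [-1.8, 0.2, 7.9]
gripper_width: 0.099
```

Request:
{"method": "send_rows", "body": {"moves": [[0,0,0,0,2,-1,0],[0,0,0,0,2,-0.5,0],[0,0,0,0,2,-0.5,0]]}}

```text
t: 11.1
eef_pos: [0.5473, -0.0888, 0.0877]
tool_rot: [-0.501, 0.499, -0.498, 0.502]
contact_force: [-1.7, -0.0, 7.0]
gripper_width: 0.099
```

Run:
```python
from st import *
o,T=st(); print(o["torque"])
r=vision.read_camera("wrist");np.savez("w7.npz",p=o["eef_pos"],T=T,**r)
g=cv2.cvtColor(r["img"],cv2.COLOR_RGB2GRAY).astype(int);print("col253 rows 262-294",g[262:296,253].tolist())
p=o["eef_pos"];a=np.linspace(0,2*np.pi,361);c=np.c_[np.cos(a),np.sin(a),0*a]*.006
for L in (.0595,.055,.05):
    q=proj(r,p+[-.002,0,-L+.086]+c);print(L,q[:,1].min(),q[:,1].max(),q[:,0].min(),q[:,0].max())
```

```text
t 11.1 p [ 0.5473 -0.0888  0.0877] F [-1.7011 -0.0116  6.9678] grip 0.099 fix turn [-0.0052 -0.0008  0.0016]
[ 0.0421  0.6093 -0.0308]
col253 rows 262-294 [35, 35, 36, 34, 33, 44, 49, 45, 47, 47, 48, 48, 48, 45, 47, 47, 43, 47, 45, 44, 46, 47, 46, 44, 49, 79, 104, 97, 94, 91, 88, 89, 92, 91]
0.0595 266.7679841171504 288.2652669729658 240.65108348154845 265.7216223564769
0.055 272.33051416094787 294.37307353908125 240.2781850141446 266.1765374354996
0.05 278.96486896579665 301.64341194290455 239.83386922669604 266.71857291070376
```

Request:
{"method": "send_rows", "body": {"moves": [[-0.005,0,0.002,0,2,-1,0],[0,0,0,0,2,-0.5,0],[0,0,0,0,2,-0.5,0]]}}

```text
t: 11.45
eef_pos: [0.5474, -0.0888, 0.0846]
tool_rot: [-0.501, 0.499, -0.499, 0.501]
contact_force: [-1.9, 1.2, 7.6]
gripper_width: 0.099
```

Request:
{"method": "send_rows", "body": {"moves": [[-0.003,0,0.002,0,2,-1,0],[0,0,0,0,2,-0.5,0]]}}

```text
t: 11.65
eef_pos: [0.5473, -0.089, 0.0826]
tool_rot: [0.501, -0.498, 0.499, -0.501]
contact_force: [-1.7, 1.4, 6.5]
gripper_width: 0.103
```

Request:
{"method": "send_rows", "body": {"moves": [[-0.003,0,0.002,0,2,-1,0],[0,0,0,0,2,-0.5,0]]}}

```text
t: 11.85
eef_pos: [0.5482, -0.089, 0.0823]
tool_rot: [0.502, -0.498, 0.499, -0.501]
contact_force: [-5.2, 0.7, 20.0]
gripper_width: 0.1
```

Request:
{"method": "send_rows", "body": {"moves": [[-0.003,0,0.002,0,2,-1,0]]}}

```text
t: 11.95
eef_pos: [0.5481, -0.0891, 0.0823]
tool_rot: [0.502, -0.498, 0.5, -0.501]
contact_force: [-4.2, 0.3, 17.1]
gripper_width: 0.107
```

Request:
{"method": "send_rows", "body": {"moves": [[0,0,0,0,2,-0.5,0]]}}

```text
t: 12.05
eef_pos: [0.5483, -0.0891, 0.0823]
tool_rot: [0.502, -0.497, 0.5, -0.501]
contact_force: [-5.6, 0.5, 17.8]
gripper_width: 0.104
```

Request:
{"method": "send_rows", "body": {"moves": [[0,0,0,0,-0.3,-1,0],[0,0,0,0,0,0,0.2],[0,0,0,0,0,0,0.4],[0,0,0,0,0,0,0.6],[0,0,0,0,0,0,0.8],[0,0,0,0,0,0,0.8],[0,0,0,0,0,0,0.8]], "grip_force": 20}}

```text
t: 12.75
eef_pos: [0.5479, -0.0891, 0.0829]
tool_rot: [0.502, -0.497, 0.499, -0.501]
contact_force: [0.1, -0.3, -0.9]
gripper_width: 0.8
```

Request:
{"method": "send_rows", "body": {"moves": [[0,0,0,0,-15,0,0.8],[0,0,0,0,-40,0,0.8],[0,0,0,0,-40,0,0.8],[0,0,0,0,-40,0,0.8],[0,0,0,0,0,0,0.8],[0,0,0,0,0,0,0.8]]}}

```text
t: 13.35
eef_pos: [0.5467, -0.0892, 0.2274]
tool_rot: [0.503, -0.497, 0.499, -0.501]
contact_force: [-0.0, -1.0, -0.3]
gripper_width: 0.803
```

Run:
```python
from st import *
o,T=st()
r=vision.read_camera("wrist");np.savez("w8.npz",**r)
cv2.imwrite("pics/w8.png",cv2.resize(r["img"][60:260,130:390],None,fx=3,fy=3,interpolation=cv2.INTER_CUBIC)[:,:,::-1])
H=np.array([.5442,-.0887,0])
a=np.linspace(0,2*np.pi,361);c=np.c_[np.cos(a),np.sin(a),0*a]*.006
for f in (.022,.0245,.034):
    q=(proj(r,H+[0,0,f+.086]+c)-[130,60]+.33)*3;b=(proj(r,H+[0,0,f+.05]+c/.6)-[130,60]+.33)*3
    print(f,"shank top x,y range",q.min(0),q.max(0),"barrel top",b.min(0),b.max(0))
```

```text
t 13.35 p [ 0.5467 -0.0892  0.2274] F [-0.0447 -0.9848 -0.3109] grip 0.803 fix turn [-0.0076 -0.0009 -0.0036]
0.022 shank top x,y range [350.6162 368.2586] [387.5241 403.5171] barrel top [342.0058 330.2521] [396.658 383.036]
0.0245 shank top x,y range [350.4335 370.4116] [387.6659 405.9495] barrel top [341.7763 331.8695] [396.8553 385.0298]
0.034 shank top x,y range [349.7086 378.9529] [388.2286 415.5937] barrel top [340.8706 338.2557] [397.6339 392.8957]
```

View pics/w8.png

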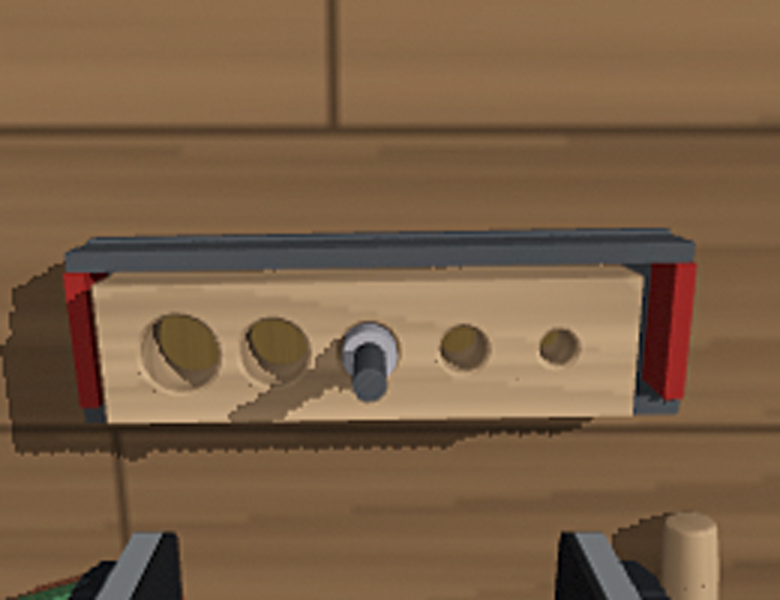

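```bash
python3 -c "
from station import order; print(order.hand_in())"
```

```text
the job is handed in; nothing more can be done
None
```

I put the 20 mm bit from the coaster into the 20 mm hole of the rack, pressed it home and let it go, then handed the job in at about 13.4 s of the 61 s. No verdict was reported.

- **Size:** the barrel measured about 85 px wide at the foot and 98 px at the top. A 20 mm model predicts 87 and 98. The 16 and 24 mm models were well off.
- **Hole:** the top and wrist cameras placed it within about 2 mm of each other, at (0.544, -0.089). The bit dropped in on the first try, with no contact force on the strip before the seat.
- **Pressing:** the seat was met at about 7 N and slid about 12 mm at 6.5 to 8 N, a little under the listed 8 to 10 N. It then stopped dead, with at most 20 N seen at the ends of the rows (the limit is 35 N). The bit did not slip in the jaws while the seat slid.
- **Last check:** after letting go and backing off 145 mm, the wrist picture showed the bit upright. The shank top was at the image row expected for a foot height of 22 mm (home), and the force reading was about zero.
- **Disagreements:** one foot-offset reading differed by about 1.5 mm between two pictures. I put that down to the copper rim blending with the wood behind it and used the earlier reading.
- **Not re-checked:** I did not look again at the other two bits, the hammer and the tiles, but the arm never went near the board or the hammer and passed above the tiles.

I viewed 9 pictures of the 10 allowed.

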